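Find the full salt tin by its weight

ROBOT

A 6-joint arm with a two-finger parallel gripper is mounted at the origin on the work surface. World frame = base frame: x ahead of the robot, y to its left, z up, the work surface at z = 0. Lengths are in m, angles in rad, forces in N, time in s.
With the tool pointing down it reaches from about 0.35 to 0.925 m from the base axis. Payload 6.4 kg.
Tool frame: the origin (TCP) lies midway between the tips of the shut fingers; the grasp point (between the pads) lies 19 mm behind it; y points along the fingers, z is the direction in which the jaws open and shut, and the axes are right-handed (so a half turn about y gives the same grasp; the last joint's range is limited). The gripper opens to 94 mm and grips with 3 to 60 N. Pads are 16 mm wide; open, the fingers measure 119 mm over their backs; the gripper's body (75 mm by 177 mm) begins 78 mm behind the grasp point.
Start: joints at [-1.476, 0.245, 1.558, -0, 1.339, -0.174], TCP at [0.173, -0.627, 0.205] pointing down, gripper open.
Joint ranges: [-3.13, 3.13], [-1.02, 2.26], [0.13, 2.54], [-0.95, 4.09], [0.21, 2.88], [-2.74, 2.74]. Speed limits (rad/s): [2.57, 2.57, 3.14, 3.14, 3.14, 3.14].

INTERFACE

Orientations are given as a 3x3 rotation matrix whose columns are the frame's x, y, z axes.
In Python, from workcell import readout, grab_frame, camera_params, env gives the robot as it stands.
- The arm moves only by the tool carry_out, never from a script. Its arguments are lists of equal length, an entry for each row: "slide": the shift along the tool's x, y, z in mm, a list of three; "twist": the turn about the tool's y in rad. In form: {"slide": [[x, y, z], ...], "twist": [twist, ...]}. A call has exactly 5 rows; each row is the pose to reach, as a shift and turn from the pose measured when the call began, along the tool's axes at that moment; what a row does not reach only later rows make up. A row lasts 1/10 s, in which the tool goes at most 50 mm and 8.59 degrees, less where a joint would pass 70% of its speed; a pose out of reach is approached as far as the arm can. A call with a gripper value outside its range is refused whole. "jaw" is the finger opening in mm, from 0 to 94, set as the call begins (left out, the last holds). The fingers move at their own pace and stop on an object; "grip_force" is the grip in N (left out, the last holds). Time passes only in rows, so rows that repeat a pose let the fingers close, or fill a call up. It gives the time, the measured TCP pose, the force and the opening at its end, in the units of the state.
- readout.read_state(): the state, without advancing time (a new reading comes with each control period).
- grab_frame(name): name is "scene" or "top" or "wrist"; returns the picture (480x640x3 uint8, red, green, blue); there is no depth.
- camera_params(name): a dict with "K" (3x3 intrinsics, pixels), "dist" ([k1, k2, p1, p2, k3] as OpenCV has them; the pictures are not rectified), "R" (3x3) and "t" (3): a world point X has camera coordinates R X + t; the wrist camera has in their place "T_tool_cam" (4x4, takes a point from camera to tool coordinates, whose origin is the TCP and whose axes are the tool frame's). Camera axes: x right, y down, z forward; pixel columns grow to the right and rows downward; lengths in m; the calibration is good to about 2 mm. A picture is of the moment at which its call begins: read the wrist's pose just before it. camera_params takes no time and is no camera call.
- env.hand_in(): hands the job in, once; it reports no verdict.
The state is a dict: "time": time; "joint_positions": joint angles; "joint_velocities": joint speeds; "joint_efforts": joint torques, N m; "tool_pos": TCP position; "orientation": TCP orientation; "contact_force": force on the tool from outside, world axes, zero at the start; "moment": the same for the moment, N m; "opening": finger opening in m.
Only numpy, scipy, OpenCV 4.12 (cv2) and the standard library are available. Lean on these libraries where they do the work, as an engineer would, in place of code of your own. Each camera call takes 0.05 s, during which the arm holds its last target. There are 200 camera calls.

TASK

Two closed salt tins on the bakery bench look alike, but one is nearly empty. Lift first the tin on the robot's left and then the one on its right clear of the bench to feel which is heavier, setting the first back where it stood before lifting the second. Finish with the heavier tin standing upright in the small wooden tray and the lighter one upright where it stood at the start; do not tip or drop either.

Things in the scene. Friction and masses are not known exactly. Their poses are not given: they have to be found in the camera images.
- tin_a: one of two identical closed round salt tins: bare metal, brown card band low down, dark flat lid flush with the wall; 62 mm diameter all the way up, 130 mm tall. Origin: centre of the underside, z up; stands on the bench (z = 0). One tin weighs 0.52-0.64 kg, the other 0.14-0.22 kg; the name does not tell which. They stand at least 0.12 m apart left to right (left is +y). Grip across it near 100 mm height.
- tin_b: one of two identical closed round salt tins: bare metal, brown card band low down, dark flat lid flush with the wall; 62 mm diameter all the way up, 130 mm tall. Origin: centre of the underside, z up; stands on the bench (z = 0). One tin weighs 0.52-0.64 kg, the other 0.14-0.22 kg; the name does not tell which. They stand at least 0.12 m apart left to right (left is +y). Grip across it near 100 mm height.
- tray: a small square wooden tray fixed to the bench, origin at the centre of its underside (z = 0): 120 x 120 mm outside, walls 5 mm thick, rim 16 mm above the bench, inner floor 110 x 110 mm and 5 mm above the bench; x and y run along its sides, z is up. It lies to the left of, between or to the right of the two tins.
Mind the look-alikes: they are no part of the job. What is shaped like the tin_b but blue is not meant.

How it is judged:
By the outcome, as a careful person would: the job done as asked, in the order asked, and still so for the second after the job is handed in, with the robot touching nothing.
It also fails if it takes over 64 s, if anything falls off the work surface, if the arm or the gripper's body presses on something with over 40 N, if the wrist force passes 120 N, or if a joint passes its speed limit or range.

## Working session

There is one attempt and no reset: what is moved stays moved. The work goes in short steps, Python scripts to look and compute and a tool call to move; the robot and the scene stay as the last step left them, time stands still between calls to the robot, and variables do not carry over. Pictures are saved under pics/ and viewed, about 8 in all and at most 12, crops included, and the job is handed in when it is done.

Besides the shell and the picture viewer there is one more tool, called after "Call:" as name(argument=value, ...), one argument or row to a line, values as JSON. carry_out: Moves the arm, as the interface text tells. Its arguments: {"type":"object","properties":{"slide":{"type":"array","items":{"type":"array","items":{"type":"number"}}},"twist":{"type":"array","items":{"type":"number"}},"jaw":{"type":"number"},"grip_force":{"type":"number"}},"required":["slide","twist"]}

```bash
mkdir -p pics; python3 - <<'E'
from workcell import readout, grab_frame, camera_params
import cv2,numpy as np
s=readout.read_state();print(s)
for n in("top","scene"):
    cv2.imwrite(f"pics/{n}0.png",grab_frame(n)[:,:,::-1]); p=camera_params(n);print(n,p)
print(camera_params("wrist"))
E
```

```text
{'time': 0.0, 'joint_positions': array([-1.47609265e+00,  2.45769124e-01,  1.55896225e+00, -1.60735032e-05,
        1.33867211e+00, -1.74121203e-01]), 'joint_velocities': array([ 1.17201987e-03,  1.23574763e-03, -1.51105330e-03,  8.25648085e-05,
        4.50229002e-04, -8.39588327e-05]), 'joint_efforts': array([ 2.06906996e-03, -4.15828514e+01, -3.14601517e+01,  6.87166094e-02,
        3.33148276e-02, -1.32942660e-04]), 'tool_pos': array([ 0.17257233, -0.62607918,  0.20440193]), 'orientation': array([[-9.64082715e-01, -1.86807595e-04,  2.65602117e-01],
       [-2.65602015e-01,  1.80122854e-03, -9.64081078e-01],
       [-2.98312448e-04, -9.99998360e-01, -1.78614978e-03]]), 'contact_force': array([-0.18101073, -0.41672856, -0.00434822]), 'moment': array([-0.06639019, -0.01398626, -0.01343109]), 'opening': 0.09394124683803676}
top {'K': array([[470.37198025,   0.        , 323.05888686],
       [  0.        , 470.37198025, 247.70508945],
       [  0.        ,   0.        ,   1.        ]]), 'dist': array([0.01437063, 0.        , 0.        , 0.        , 0.        ]), 'R': array([[ 1.524101
[... 569 characters left out ...]
      [-0.66273495, -0.25225888, -0.70508712]]), 't': array([ 0.22533485, -0.2959935 ,  1.50631862])}
{'K': array([[367.78952541,   0.        , 315.47556635],
       [  0.        , 367.78952541, 243.46515961],
       [  0.        ,   0.        ,   1.        ]]), 'dist': array([-0.04413757,  0.        ,  0.        ,  0.        ,  0.        ]), 'T_tool_cam': array([[ 7.70029755e-04,  9.63258601e-01,  2.68574522e-01,
        -7.83188182e-02],
       [ 6.88869433e-04, -2.68575049e-01,  9.63258516e-01,
        -1.79011340e-01],
       [ 9.99999466e-01, -5.56724941e-04, -8.70370186e-04,
        -5.73384197e-04],
       [ 0.00000000e+00,  0.00000000e+00,  0.00000000e+00,
         1.00000000e+00]])}
```

View pics/top0.png

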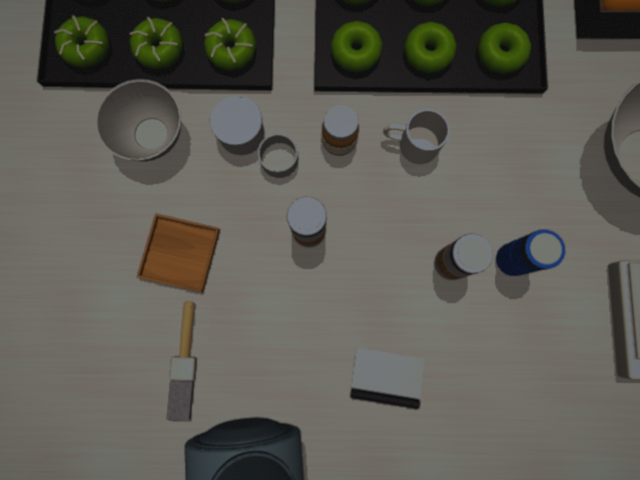

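View pics/scene0.png

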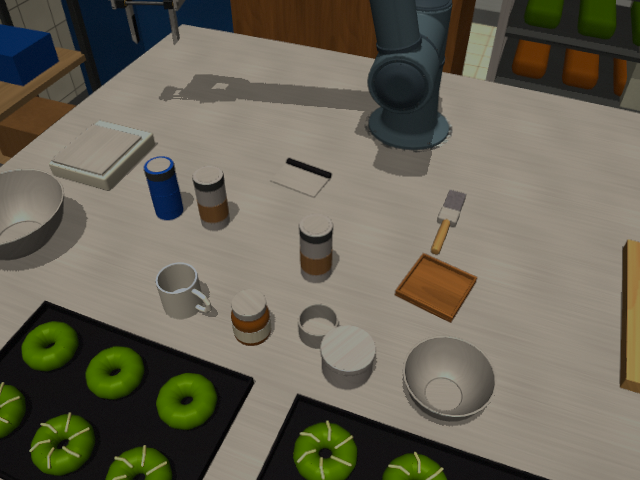

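The top view shows the left tin's lid at (307,216) and the right one's at (472,254). The blue look-alike is at (545,250), and the tray corners are around (157,214), (219,229), (204,293) and (138,277). The scene view agrees, with the tins at (316,248) and (211,198).

```bash
cat > h.py <<'E'
import numpy as np,cv2
from workcell import readout, grab_frame, camera_params
def cam(n,s=None):
    p=camera_params(n)
    if n!="wrist": return p["K"],p["dist"],p["R"],p["t"]
    T=np.eye(4);T[:3,:3]=s["orientation"];T[:3,3]=s["tool_pos"]
    M=np.linalg.inv(T@p["T_tool_cam"]);return p["K"],p["dist"],M[:3,:3],M[:3,3]
def back(c,uv,z):
    K,d,R,t=c;u=cv2.undistortPoints(np.array(uv,float).reshape(-1,1,2),K,d)[:,0]
    r=np.c_[u,np.ones(len(u))]@R;o=-R.T@t
    return (o+r*((z-o[2])/r[:,2])[:,None])[:,:2]
def proj(c,X):
    K,d,R,t=c;return cv2.projectPoints(np.array(X,float),cv2.Rodrigues(R)[0],t,K,d)[0][:,0]
def ring(x,y,z,r=.031):
    a=np.linspace(0,2*np.pi,48);return np.c_[x+r*np.cos(a),y+r*np.sin(a),0*a+z]
def draw(im,c,X,col=(0,0,255)):
    cv2.polylines(im,[np.round(proj(c,X)*8).astype(int)],True,col,1,cv2.LINE_AA,3)
E
cat > a.py <<'E'
from h import *
c=cam("top")
print("tins",back(c,[(307,216),(472,254),(545,250)],.13))
tr=back(c,[(157,214),(219,229),(204,293),(138,277)],.016);m=tr.mean(0);print("tray",tr,m, np.linalg.norm(np.diff(tr,axis=0),axis=1))
im=cv2.imread("pics/top0.png");im2=cv2.imread("pics/scene0.png");c2=cam("scene")
for x,y in back(c,[(307,216),(472,254)],.13):
    for z in (0,.13): draw(im,c,ring(x,y,z));draw(im2,c2,ring(x,y,z))
X=np.c_[tr,np.full(4,.016)];draw(im,c,X);draw(im2,c2,X)
a=cv2.resize(im[180:310,120:520],None,fx=2,fy=2,interpolation=2);b=cv2.resize(im2[150:330,150:490],(800,424))[:340]
cv2.imwrite("pics/o1.png",np.vstack([a,b]))
E
python3 a.py
```

```text
tins [[ 0.5685478  -0.03569453]
 [ 0.51241257 -0.29144628]
 [ 0.52036802 -0.40378903]]
tray [[0.59362485 0.24022804]
 [0.56773405 0.12685607]
 [0.45235892 0.14761258]
 [0.4789329  0.26585278]] [0.52316268 0.19513737] [0.11629074 0.11722735 0.12118961]
```

View pics/o1.png

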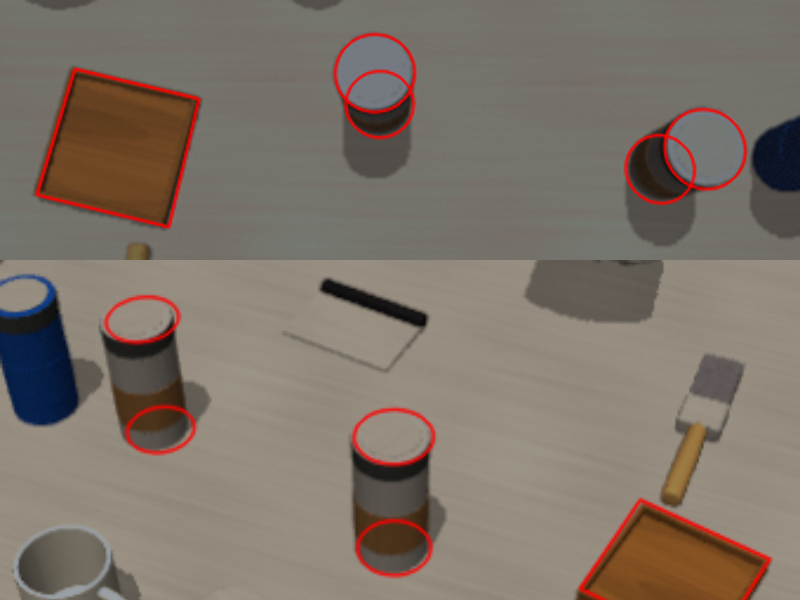

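```bash
cat >> h.py <<'E'
def togo(x,y,z):
    s=readout.read_state();print("t",round(s["time"],2),"pos",s["tool_pos"].round(4),"F",s["contact_force"].round(2),"open",round(s["opening"],4),
     "slide mm",(1000*s["orientation"].T@(np.array([x,y,z])-s["tool_pos"])).round(1));return s
E
python3 -c "
from h import *
togo(.567,-.036,.204)"
```

```text
t 0.1 pos [ 0.1726 -0.6261  0.2045] F [-0.46  0.27 -0.47] open 0.0942 slide mm [-537.     1.4 -464.2]
```

Call:
carry_out(
  slide=[
    [-36,0,-31],
    [-72,0,-62],
    [-108,0,-93],
    [-144,0,-124],
    [-180,0,-155],
  ],
  twist=[0,0,0,0,0],
)

```text
time: 0.6
tool_pos: [0.3055, -0.4269, 0.2043]
orientation: [[-0.964, -0.0, 0.265], [-0.265, 0.002, -0.964], [-0.0, -1.0, -0.002]]
contact_force: [1.3, -0.4, -1.0]
opening: 0.0938
```

Call:
carry_out(
  slide=[
    [-36,0,-31],
    [-72,0,-62],
    [-108,0,-93],
    [-144,0,-124],
    [-180,0,-155],
  ],
  twist=[0,0,0,0,0],
)

```text
time: 1.1
tool_pos: [0.4385, -0.2278, 0.2045]
orientation: [[-0.964, -0.0, 0.265], [-0.265, 0.002, -0.964], [-0.0, -1.0, -0.003]]
contact_force: [-0.1, -0.6, -0.7]
opening: 0.0939
```

Call:
carry_out(
  slide=[
    [-36,0,-31],
    [-72,0,-62],
    [-108,0,-93],
    [-144,0,-124],
    [-177,0,-154],
  ],
  twist=[0,0,0,0,0],
)

```text
time: 1.6
tool_pos: [0.5691, -0.0303, 0.2046]
orientation: [[-0.964, -0.001, 0.265], [-0.265, 0.003, -0.964], [0.0, -1.0, -0.003]]
contact_force: [0.5, -0.8, 0.5]
opening: 0.0939
```

```bash
cat > w.py <<'E'
import sys
from h import *
x,y,n=float(sys.argv[1]),float(sys.argv[2]),sys.argv[3]
s=togo(x,y,.204);im=grab_frame("wrist")[:,:,::-1].copy();cv2.imwrite(f"pics/{n}raw.png",im);c=cam("wrist",s)
print("lid px",proj(c,[[x,y,.13]]),s["orientation"].round(3).tolist())
for z in(0,.13):draw(im,c,ring(x,y,z))
cv2.imwrite(f"pics/{n}.png",im)
E
python3 w.py .567 -.036 w1
```

```text
t 1.6 pos [ 0.5691 -0.0303  0.2046] F [ 0.51 -0.79  0.53] open 0.0939 slide mm [3.5 0.6 4.9]
lid px [[323.67160242 258.2409844 ]] [[-0.964, -0.001, 0.265], [-0.265, 0.003, -0.964], [0.0, -1.0, -0.003]]
```

View pics/w1.png

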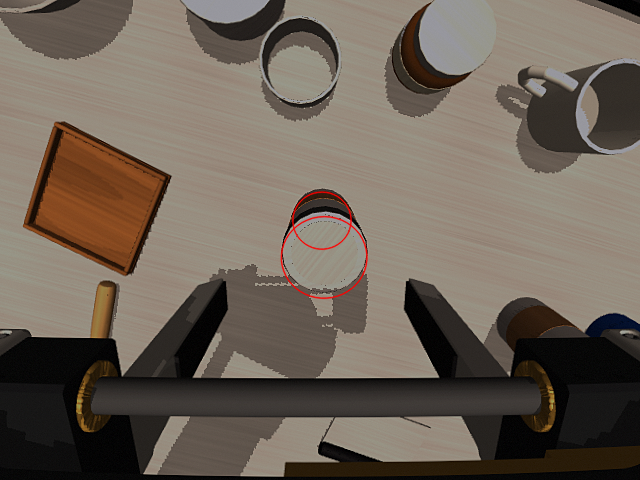

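Call:
carry_out(
  slide=[
    [0.6,0,5.7],
    [0.6,40,5.7],
    [0.6,80,5.7],
    [0.6,110,5.7],
    [0.6,123,5.7],
  ],
  twist=[0,0,0,0,0],
)

```text
time: 2.15
tool_pos: [0.5693, -0.0313, 0.078]
orientation: [[-0.963, -0.005, 0.268], [-0.268, 0.007, -0.963], [0.003, -1.0, -0.008]]
contact_force: [-0.7, -0.5, -0.3]
opening: 0.094
```

Call:
carry_out(
  slide=[
    [0,0,0],
    [0,0,0],
    [0,0,0],
    [0,0,0],
    [0,0,0],
  ],
  twist=[0,0,0,0,0],
  jaw=55,
  grip_force=35,
)

```text
time: 2.65
tool_pos: [0.5707, -0.0318, 0.0798]
orientation: [[-0.963, -0.002, 0.268], [-0.268, 0.006, -0.963], [0.0, -1.0, -0.006]]
contact_force: [0.5, -1.3, 3.8]
opening: 0.062
```

```bash
python3 -c "
from h import *
togo(.570,-.036,.081)"
```

```text
t 2.65 pos [ 0.5707 -0.0318  0.0798] F [ 0.52 -1.32  3.8 ] open 0.062 slide mm [ 1.8 -1.2  3.8]
```

Call:
carry_out(
  slide=[
    [0,-10,0],
    [0,-25,0],
    [0,-45,0],
    [0,-60,0],
    [0,-60,0],
  ],
  twist=[0,0,0,0,0],
)

```text
time: 3.15
tool_pos: [0.5728, -0.0326, 0.1433]
orientation: [[-0.963, 0.004, 0.268], [-0.268, 0.004, -0.963], [-0.005, -1.0, -0.003]]
contact_force: [-0.4, -0.3, -2.1]
opening: 0.0622
```

Call:
carry_out(
  slide=[
    [0,0,0],
    [0,0,0],
    [0,0,0],
    [0,0,0],
    [0,0,0],
  ],
  twist=[0,0,0,0,0],
)

```text
time: 3.65
tool_pos: [0.5724, -0.0325, 0.1427]
orientation: [[-0.963, 0.003, 0.268], [-0.268, 0.005, -0.963], [-0.004, -1.0, -0.004]]
contact_force: [-0.1, 0.4, -2.0]
opening: 0.0619
```

```bash
python3 -c "
from h import *
togo(.570,-.036,.081)
for i in range(4): grab_frame('top');print(readout.read_state()['contact_force'].round(2))"
```

```text
t 3.65 pos [ 0.5724 -0.0325  0.1427] F [-0.14  0.38 -2.04] open 0.0619 slide mm [ 3.5 61.7  3. ]
[-0.14  0.06 -2.25]
[ 0.48  0.08 -1.67]
[ 0.62  0.81 -2.17]
[-0.22 -0.49 -0.43]
```

Call:
carry_out(
  slide=[
    [2,15,3],
    [2,32,3],
    [2,48,3],
    [2,57,3],
    [2,60,3],
  ],
  twist=[0,0,0,0,0],
)

```text
time: 4.35
tool_pos: [0.5707, -0.0355, 0.0812]
orientation: [[-0.963, 0.001, 0.268], [-0.268, 0.005, -0.963], [-0.002, -1.0, -0.005]]
contact_force: [-1.0, 0.7, -1.0]
opening: 0.0617
```

Call:
carry_out(
  slide=[
    [0,0,0],
    [0,0,0],
    [0,0,0],
    [0,0,0],
    [0,0,0],
  ],
  twist=[0,0,0,0,0],
)

```text
time: 4.85
tool_pos: [0.571, -0.0355, 0.0817]
orientation: [[-0.963, 0.002, 0.268], [-0.268, 0.005, -0.963], [-0.003, -1.0, -0.004]]
contact_force: [-0.1, 0.3, -1.0]
opening: 0.0619
```

```bash
python3 -c "
from h import *
togo(.5705,-.036,.0798)"
```

```text
t 4.85 pos [ 0.571  -0.0355  0.0817] F [-0.11  0.32 -0.99] open 0.0619 slide mm [0.7 1.9 0.3]
```

Just above the bench; I'll go 1.5 mm lower, then release.

Call:
carry_out(
  slide=[
    [0,0.7,0],
    [0,1.5,0],
    [0,1.8,0],
    [0,1.8,0],
    [0,1.8,0],
  ],
  twist=[0,0,0,0,0],
)

```text
time: 5.35
tool_pos: [0.5711, -0.0355, 0.0799]
orientation: [[-0.963, 0.002, 0.268], [-0.268, 0.005, -0.963], [-0.003, -1.0, -0.004]]
contact_force: [0.1, 0.2, -0.8]
opening: 0.0623
```

Call:
carry_out(
  slide=[
    [0,0,0],
    [0,0,0],
    [0,0,0],
    [0,0,0],
    [0,0,0],
  ],
  twist=[0,0,0,0,0],
  jaw=94,
)

```text
time: 5.85
tool_pos: [0.5711, -0.0355, 0.08]
orientation: [[-0.963, 0.002, 0.268], [-0.268, 0.005, -0.963], [-0.003, -1.0, -0.004]]
contact_force: [1.1, 0.3, 0.2]
opening: 0.0935
```

```bash
python3 -c "
from h import *
togo(.570,-.036,.210)"
```

```text
t 5.85 pos [ 0.5711 -0.0355  0.08  ] F [1.1  0.32 0.16] open 0.0935 slide mm [   0.8 -130.    -0.4]
```

Call:
carry_out(
  slide=[
    [0,-25,0],
    [0,-60,0],
    [0,-95,0],
    [0,-120,0],
    [0,-130,0],
  ],
  twist=[0,0,0,0,0],
)

```text
time: 6.35
tool_pos: [0.5723, -0.0365, 0.2133]
orientation: [[-0.963, 0.007, 0.268], [-0.268, 0.003, -0.963], [-0.008, -1.0, -0.001]]
contact_force: [0.4, 0.1, 0.1]
opening: 0.0941
```

Call:
carry_out(
  slide=[
    [20,0,36],
    [40,0,73],
    [60,0,110],
    [80,0,146],
    [100,0,183],
  ],
  twist=[0,0,0,0,0],
)

```text
time: 6.85
tool_pos: [0.524, -0.2408, 0.211]
orientation: [[-0.963, 0.006, 0.268], [-0.268, 0.005, -0.963], [-0.007, -1.0, -0.003]]
contact_force: [0.8, 0.2, 0.3]
opening: 0.094
```

Call:
carry_out(
  slide=[
    [20,0,36],
    [25,0,46],
    [25,0,46],
    [25,0,46],
    [25,0,46],
  ],
  twist=[0,0,0,0,0],
)

```text
time: 7.35
tool_pos: [0.5127, -0.2902, 0.2104]
orientation: [[-0.963, 0.005, 0.27], [-0.27, 0.005, -0.963], [-0.007, -1.0, -0.004]]
contact_force: [0.4, 0.3, 1.3]
opening: 0.0941
```

```bash
python3 w.py .512 -.290 w2
```

```text
t 7.35 pos [ 0.5127 -0.2902  0.2104] F [0.35 0.28 1.33] open 0.0941 slide mm [ 0.6  6.4 -0.3]
lid px [[316.47161964 252.76058805]] [[-0.963, 0.005, 0.27], [-0.27, 0.005, -0.963], [-0.007, -1.0, -0.004]]
```

View pics/w2.png

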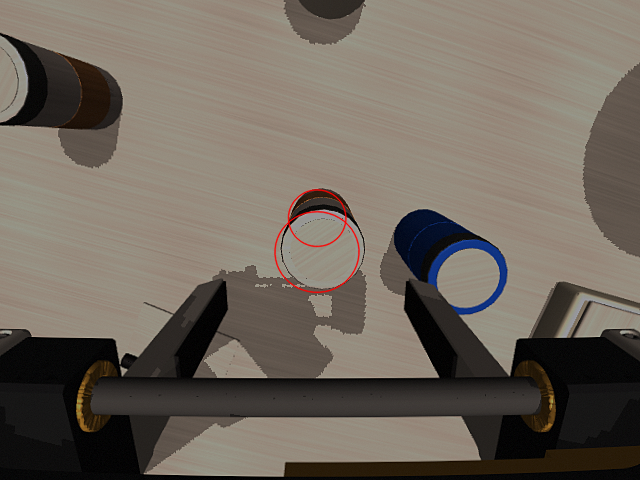

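Call:
carry_out(
  slide=[
    [0,0,5.3],
    [0,20,5.3],
    [0,40,5.3],
    [0,40,5.3],
    [0,40,5.3],
  ],
  twist=[0,0,0,0,0],
  jaw=86,
)

```text
time: 7.9
tool_pos: [0.5146, -0.2948, 0.1707]
orientation: [[-0.963, 0.005, 0.271], [-0.271, 0.005, -0.963], [-0.007, -1.0, -0.004]]
contact_force: [0.8, -0.2, -0.2]
opening: 0.086
```

```bash
python3 -c "
from h import *
togo(.515,-.2945,.080)"
```

```text
t 7.9 pos [ 0.5146 -0.2948  0.1707] F [ 0.82 -0.17 -0.17] open 0.086 slide mm [ 0.1 90.7  0.1]
```

Call:
carry_out(
  slide=[
    [0,25,0],
    [0,55,0],
    [0,80,0],
    [0,90,0],
    [0,90,0],
  ],
  twist=[0,0,0,0,0],
)

```text
time: 8.4
tool_pos: [0.5149, -0.2941, 0.0804]
orientation: [[-0.963, 0.004, 0.271], [-0.271, 0.006, -0.963], [-0.006, -1.0, -0.005]]
contact_force: [0.2, -0.4, -0.3]
opening: 0.0859
```

Call:
carry_out(
  slide=[
    [0,0,0],
    [0,0,0],
    [0,0,0],
    [0,0,0],
    [0,0,0],
  ],
  twist=[0,0,0,0,0],
  jaw=55,
  grip_force=45,
)

```text
time: 8.9
tool_pos: [0.5156, -0.2946, 0.0816]
orientation: [[-0.962, 0.006, 0.271], [-0.271, 0.005, -0.962], [-0.007, -1.0, -0.003]]
contact_force: [-0.4, 1.2, 6.1]
opening: 0.0611
```

Call:
carry_out(
  slide=[
    [0,-8,0],
    [0,-20,0],
    [0,-40,0],
    [0,-55,0],
    [0,-60,0],
  ],
  twist=[0,0,0,0,0],
)

```text
time: 9.4
tool_pos: [0.516, -0.2956, 0.1439]
orientation: [[-0.962, 0.008, 0.271], [-0.271, 0.003, -0.963], [-0.009, -1.0, -0.0]]
contact_force: [0.2, 0.4, -4.6]
opening: 0.061
```

Call:
carry_out(
  slide=[
    [0,0,0],
    [0,0,0],
    [0,0,0],
    [0,0,0],
    [0,0,0],
  ],
  twist=[0,0,0,0,0],
)

```text
time: 9.9
tool_pos: [0.5158, -0.2953, 0.1432]
orientation: [[-0.962, 0.008, 0.271], [-0.271, 0.003, -0.962], [-0.008, -1.0, -0.001]]
contact_force: [-0.2, -0.1, -5.9]
opening: 0.0611
```

```bash
python3 -c "
from h import *
togo(.523,.195,.24)
for i in range(3): im=grab_frame('top');print(readout.read_state()['contact_force'].round(2))
cv2.imwrite('pics/top1.png',im[:,:,::-1])"
```

```text
t 9.9 pos [ 0.5158 -0.2953  0.1432] F [-0.16 -0.07 -5.9 ] open 0.0611 slide mm [-140.8  -95.1 -470.1]
[ 0.38 -0.21 -5.17]
[-0.31 -0.11 -5.6 ]
[ 0.89 -0.5  -5.65]
```

View pics/top1.png

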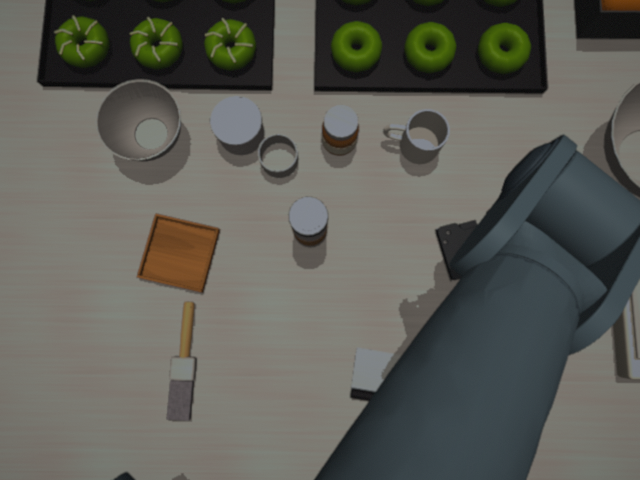

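Call:
carry_out(
  slide=[
    [0,-10,0],
    [0,-35,0],
    [0,-65,0],
    [0,-95,0],
    [0,-107,0],
  ],
  twist=[0,0,0,0,0],
)

```text
time: 10.55
tool_pos: [0.5165, -0.2969, 0.2554]
orientation: [[-0.962, 0.014, 0.271], [-0.271, -0.002, -0.962], [-0.013, -1.0, 0.005]]
contact_force: [0.6, -0.7, -5.2]
opening: 0.0613
```

Call:
carry_out(
  slide=[
    [-4,0,-13],
    [-12,0,-40],
    [-22,0,-75],
    [-34,0,-115],
    [-47,0,-157],
  ],
  twist=[0,0,0,0,0],
)

```text
time: 11.05
tool_pos: [0.5179, -0.1306, 0.2531]
orientation: [[-0.963, 0.011, 0.271], [-0.271, 0.0, -0.963], [-0.011, -1.0, 0.003]]
contact_force: [0.5, 0.2, -5.9]
opening: 0.0609
```

Call:
carry_out(
  slide=[
    [-10,0,-35],
    [-20,0,-70],
    [-30,0,-105],
    [-40,0,-135],
    [-47,0,-157],
  ],
  twist=[0,0,0,0,0],
)

```text
time: 11.55
tool_pos: [0.519, 0.0362, 0.2512]
orientation: [[-0.962, 0.008, 0.272], [-0.272, 0.001, -0.962], [-0.008, -1.0, 0.001]]
contact_force: [0.7, -0.8, -5.0]
opening: 0.0611
```

Call:
carry_out(
  slide=[
    [-10,0,-35],
    [-22,0,-75],
    [-34,0,-115],
    [-42,0,-140],
    [-45,0,-150],
  ],
  twist=[0,0,0,0,0],
)

```text
time: 12.05
tool_pos: [0.5195, 0.1956, 0.2496]
orientation: [[-0.961, 0.004, 0.276], [-0.276, 0.002, -0.961], [-0.005, -1.0, -0.0]]
contact_force: [1.1, -0.4, -5.9]
opening: 0.0613
```

```bash
python3 - <<'E'
from h import *
s=togo(.523,.195,.0885)
im=grab_frame("wrist")[:,:,::-1].copy();c=cam("wrist",s)
o=np.array([.523,.195]);X=np.c_[back(cam("top"),[(157,214),(219,229),(204,293),(138,277)],.016),np.full(4,.016)]
draw(im,c,X);draw(im,c,ring(.523,.195,.005));cv2.imwrite("pics/w3.png",im)
E
```

```text
t 12.05 pos [0.5195 0.1956 0.2496] F [ 1.07 -0.43 -5.89] open 0.0613 slide mm [ -2.4 161.1   1.6]
```

View pics/w3.png

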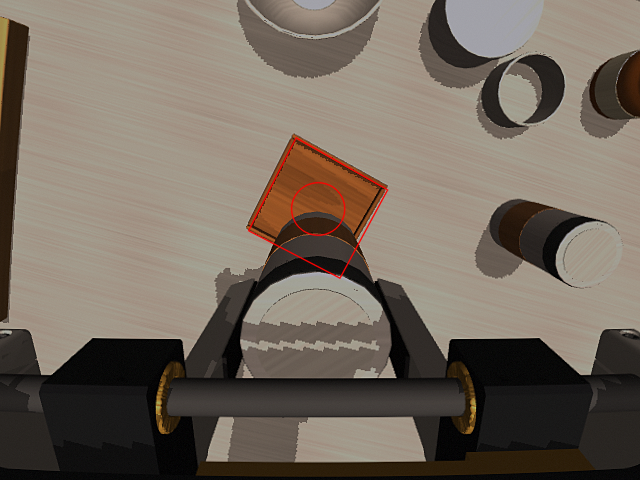

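Call:
carry_out(
  slide=[
    [-5,15,0],
    [-5,40,0],
    [-5,70,0],
    [-5,95,0],
    [-5,105,0],
  ],
  twist=[0,0,0,0,0],
)

```text
time: 12.6
tool_pos: [0.5225, 0.1956, 0.14]
orientation: [[-0.962, -0.003, 0.274], [-0.274, 0.001, -0.962], [0.002, -1.0, -0.001]]
contact_force: [-1.5, -0.3, -6.0]
opening: 0.0611
```

Call:
carry_out(
  slide=[
    [0,12,0],
    [0,28,0],
    [0,42,0],
    [0,51,0],
    [0,52,0],
  ],
  twist=[0,0,0,0,0],
)

```text
time: 13.1
tool_pos: [0.5223, 0.1954, 0.0874]
orientation: [[-0.962, -0.003, 0.274], [-0.274, 0.001, -0.962], [0.003, -1.0, -0.001]]
contact_force: [0.4, 0.0, -5.7]
opening: 0.061
```

```bash
python3 -c "
from h import *
togo(.525,.197,.0868)"
```

```text
t 13.1 pos [0.5223 0.1954 0.0874] F [ 0.37  0.04 -5.74] open 0.061 slide mm [-3.   0.6 -0.8]
```

Call:
carry_out(
  slide=[
    [-3,0,-1],
    [-3,0,-1],
    [-3,1,-1],
    [-3,2,-1],
    [-3,2,-1],
  ],
  twist=[0,0,0,0,0],
)

```text
time: 13.6
tool_pos: [0.5255, 0.1974, 0.0868]
orientation: [[-0.962, -0.002, 0.274], [-0.274, 0.001, -0.962], [0.002, -1.0, -0.001]]
contact_force: [-2.6, 0.2, 4.2]
opening: 0.0611
```

```bash
python3 -c "
from h import *
togo(.525,.197,.0868)"
```

```text
t 13.6 pos [0.5255 0.1974 0.0868] F [-2.57  0.17  4.17] open 0.0611 slide mm [ 0.6 -0.   0.2]
```

Contact with the tray floor, so I'll release and withdraw.

Call:
carry_out(
  slide=[
    [0,0,0],
    [0,0,0],
    [0,0,0],
    [0,0,0],
    [0,0,0],
  ],
  twist=[0,0,0,0,0],
  jaw=90,
)

```text
time: 14.1
tool_pos: [0.5256, 0.1974, 0.0867]
orientation: [[-0.962, -0.002, 0.274], [-0.274, 0.001, -0.962], [0.002, -1.0, -0.001]]
contact_force: [0.0, -0.4, -1.1]
opening: 0.0899
```

Call:
carry_out(
  slide=[
    [0,-15,0],
    [0,-50,0],
    [0,-90,0],
    [0,-130,0],
    [0,-160,0],
  ],
  twist=[0,0,0,0,0],
)

```text
time: 14.6
tool_pos: [0.5267, 0.1974, 0.251]
orientation: [[-0.962, 0.002, 0.274], [-0.274, 0.001, -0.962], [-0.003, -1.0, -0.001]]
contact_force: [1.3, -0.2, -0.2]
opening: 0.0898
```

Call:
carry_out(
  slide=[
    [25,0,-25],
    [50,0,-50],
    [75,0,-75],
    [100,0,-100],
    [110,0,-110],
  ],
  twist=[0,0,0,0,0],
)

```text
time: 15.1
tool_pos: [0.3889, 0.2741, 0.252]
orientation: [[-0.961, 0.004, 0.276], [-0.276, 0.002, -0.961], [-0.004, -1.0, -0.001]]
contact_force: [0.7, 0.4, 0.6]
opening: 0.0898
```

```bash
python3 - <<'E'
from h import *
s=togo(.525,.197,.0868);w=grab_frame("wrist")[:,:,::-1];t=grab_frame("top")[:,:,::-1];sc=grab_frame("scene")[:,:,::-1]
t0=cv2.imread("pics/top0.png")
# lid shift of left tin between first and last top picture
a=t0[185:250,275:340];print("shift px",cv2.phaseCorrelate(a.astype(np.float32).mean(2),t[185:250,275:340].astype(np.float32).mean(2),cv2.createHanningWindow((65,65),cv2.CV_32F)))
r=cv2.resize
cv2.imwrite("pics/e.png",np.vstack([np.hstack([r(w,(400,300)),r(t[150:390,60:380],(400,300))]),np.hstack([r(sc[150:390,180:500],(400,300)),r(t0[150:390,60:380],(400,300))])]))
E
```

```text
t 15.1 pos [0.3889 0.2741 0.252 ] F [0.73 0.35 0.56] open 0.0898 slide mm [-108.8  165.5  111.9]
shift px ((1.4460732381424322, -0.09454493087755367), 0.9656198767968166)
```

View pics/e.png

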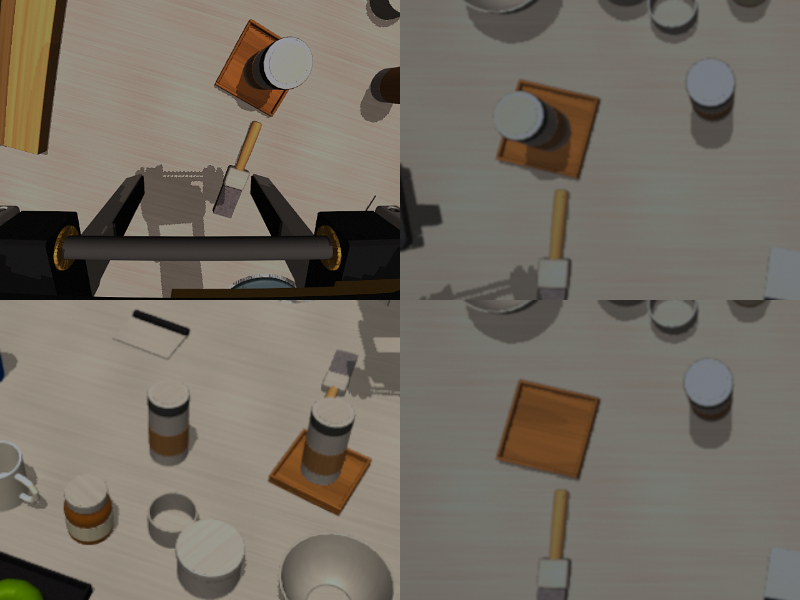

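The heavy tin stands upright near the centre of the tray. The light tin stands upright, shifted about 1.4 px (roughly 2 mm) from its start. Nothing else has moved, so I'm handing in.

```bash
python3 -c "
from workcell import env
print(env.hand_in())"
```

```text
the job is handed in; nothing more can be done
None
```

The heavier tin is in the tray and the lighter one is back where it started, both upright; I handed in after about 15 s of the 64 s allowed. I lifted the left tin first and it pulled about 2 N (roughly 0.18 kg). I set it back, then lifted the right tin, which pulled about 5.6 N (roughly 0.57 kg), and that one went into the tray.

**Last checks:** The final pictures show the heavy tin near the centre of the tray and the arm clear of everything. The left tin ended 1.4 px, or about 2 mm, to the right of its original spot in the top view. That is because my first grip pushed it about 4 mm to the left and my correction on setting it down slightly overshot. The highest wrist force in the readings was about 6 N.

**Disagreements:** The top and wrist cameras differed by 2–5 mm on the tins and tray. I went with the wrist view for both tins and moved the tray target about 2 mm towards it.

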